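# Dowel the die plate, then hold the press guard gate open

## Robot

A 6-joint arm with a two-finger parallel gripper is mounted at the origin on the work surface. World frame = base frame: x ahead of the robot, y to its left, z up, the work surface at z = 0. Lengths are in m, angles in rad, forces in N, time in s.
With the tool pointing down it reaches from about 0.15 to 0.775 m from the base axis. Payload 6.1 kg.
Tool frame: the origin (TCP) lies at the very end of the fingers, on their centre line; the grasp point (between the pads) lies 19 mm behind it; z points along the fingers, y is the direction in which the jaws open and shut (so a half turn about z gives the same grasp; the last joint's range is limited). The gripper opens to 85 mm and grips with 20 to 120 N. Pads are 22 mm wide; open, the fingers measure 114 mm over their backs; the gripper's body (76 mm by 85 mm) begins 54 mm behind the grasp point. The pads swing forward as they close: fully open they stand 13 mm farther back than shut.
Start: joints at [1.32, 0.126, -0.04, 1.405, 0, 1.571], TCP at [0.13, 0.509, 0.231] pointing down, gripper open.
Joint ranges: [-2.72, 2.72], [-0.95, 1.95], [-1.27, 1.35], [-1.78, 2.02], [-1.46, 1.47], [-3.14, 3.14]. Speed limits (rad/s): [2.39, 2.39, 3.01, 3.14, 3.14, 3.14].

## Interface

Orientations are given as a rotation vector (axis times angle).
In Python, from station import bot gives the robot as it stands.
- The arm moves only by the tool drive_tool, never from a script. Its argument "deltas" is one flat list of numbers, 7 for each row, row after row: the shift along the tool's x, y, z in m, then the turn, a rotation vector about the tool's x, y, z in rad, then the opening, from 0 (shut) to 1 (fully open). A call has 1 to 12 rows; each row is the pose to reach, as a shift and turn from the pose commanded when the call began, along the tool's axes at that moment; what a row does not reach only later rows make up. A row lasts 1/12 s, in which the tool goes at most 41.7 mm and 7.16 degrees, less where a joint would pass 70% of its speed; a pose out of reach is approached as far as the arm can. A call with a gripper value outside its range is refused whole. The fingers move at their own pace and stop on an object; "force" is the grip in N (left out, the last holds). Time passes only in rows, so rows that repeat a pose let the fingers close. It gives the time, the measured TCP pose, the force and the opening at its end, in the units of the state.
- bot.state(): the state, without advancing time (a new reading comes with each control period).
- bot.snapshot(name): name is "scene" or "top" or "wrist"; returns the picture (480x640x3 uint8, red, green, blue); there is no depth.
- bot.get_calibration(name): a dict with "fx", "fy", "cx", "cy" (pixels), "eye" and "attitude" of the camera in the world; the wrist camera has in their place "hand_eye" (4x4, takes a point from camera to tool coordinates, whose origin is the TCP and whose axes are the flange's). Camera axes: x right, y down, z forward; pixel columns grow to the right and rows downward; lengths in m; the calibration is good to about 2 mm. A picture is of the moment at which its call begins: read the wrist's pose just before it. get_calibration takes no time and is no camera call.
- bot.job_done(): hands the job in, once; it reports no verdict.
The state is a dict: "time": time; "qpos": joint angles; "joint_vel": joint speeds; "effort": joint torques, N m; "ee_pos": TCP position; "orientation": TCP orientation; "contact_force": force on the tool from outside, world axes, zero at the start; "torque": the same for the moment, N m; "opening": opening from 0.0 (shut) to 1.0 (fully open).
Only numpy, scipy, OpenCV 4.12 (cv2) and the standard library are available. Lean on these libraries where they do the work, as an engineer would, in place of code of your own. Each camera call takes 0.05 s, during which the arm holds its last target. There are 200 camera calls.

## Task

Set the two loose steel dowel pins upright into the two bores of the die plate, one after the other, each fully down. Then unlock the guard gate of the pressing nest: squeeze the catch with the two round posts fully together first, then the catch with the two flat plates. Take the gate by its upright grip post, swing it past its detent as far open as it goes, and finish while still holding it there by the post, so that a workmate can slide the plate in; leave the spray can, wrench and mallet alone.

Things in the scene. Friction and masses are not known exactly. Their poses are not given: they have to be found in the camera images.
- pin_a: Loose plain steel dowel pin, diameter 20, length 75, about 0.18 kg, standing upright on the bench at the start. Origin: centre of its lower end; z runs up the pin. Both pins are alike and fit either bore.
- pin_b: The other dowel pin, the same as pin_a.
- plate: Dark steel die plate 160 (its x) by 120 (its y) by 40 high, fixed flat on the bench, turned about the vertical. Origin: centre of its underside. Small black dots along its edges are closed screw holes.
- bore_1 (a point): Centre of the mouth of one dowel bore, on the plate's top face (40 mm above the bench), at x = +50, y = -28 of the plate. Bore diameter 23.5, with a small chamfer, blind, 28 deep: a pin fully down has its lower end 28 below the mouth and stands 47 proud.
- bore_2 (a point): Mouth of the other bore, at x = -50, y = +28 of the plate; same size.
- station: Guarded pressing nest, fixed: a low three-walled cell (walls 100 high) whose open front, facing the station's -x, is shut by a barred gate under a header beam. Origin: on the bench under the header's front face, mid-width; y runs along the gate to its free end; z up. The header lies at x = 0 to +40, its top 110 high.
- hinge (a point): Point on the gate's vertical hinge axis, at the far end of the gate, x = -12, y = -125 of the station, 110 above the bench.
- gate (a joint): Gate angle, rad: 0 shut, 1.25 open stop. Swings to the station's -x, anticlockwise from above, about the hinge. A spring pulls it shut (at the post 1 N when shut, 4 N at the stop). At about 0.6 to 0.9 a sprung ball detent resists (up to 10 N at the post); let go beyond it, the gate drops back to the detent. Locked while either catch is unsqueezed.
- grip_post: Upright round black grip post on the gate's free end, diameter 20, 70 tall; its foot is 105 and its top 175 above the bench. Origin: centre of its foot. It goes with the gate and is a sleeve that turns freely about its own axis. At gate angle 0 it lies at x = -23, y = +240 from the hinge axis in the station's axes (at x = -35, y = +115 of the station).
- catch_round: Squeeze catch on the header: two round upright steel posts, 16 diameter. Squeezed first. At y = -60 or +40 of the station, the flat catch at the other. Origin: centre of its underside, 110 above the bench; its y is the station's y. Fixed post at +y (outer side at y = +25), sliding post at -y (outer side at y = -25, slides to +y and draws the bolt). Posts reach 6 to 55 above the origin.
- slide_round (a joint): Travel of the sliding post in m: 0 locked, 0.014 fully squeezed (its outer side then at y = -11, so the pair is 36 wide instead of 50). Takes about 4 N and stays where it is left.
- catch_flat: Squeeze catch with two flat upright steel plates 7 thick and 26 wide; to be squeezed second. Otherwise the same layout and sizes as catch_round: outer faces at y = +25 (fixed) and y = -25 (sliding), 6 to 55 above its origin.
- slide_flat (a joint): Travel of the sliding plate in m: 0 locked, 0.014 fully squeezed; about 4 N, stays where it is left.
- spray_can: Bystander: spray can 52 diameter, 150 tall, upright. Origin: centre of its underside.
- wrench: Bystander: open wrench lying on the bench nearer the robot.
- mallet: Bystander: mallet lying on the bench beyond the plate.
There are look-alikes about, which are no part of the job. Leave any yellow look-alike of the pin_b alone. Leave any turquoise look-alike of the pin_a alone.

How it is judged:
By the outcome, as a careful person would: the job done as asked, in the order asked, and still so for the second after the job is handed in, while the arm keeps its last pose, push and grip.
It also fails if it takes over 72 s, if anything falls off the work surface, if the arm or the gripper's body presses on something with over 40 N, if the wrist force passes 120 N, or if a joint passes its speed limit or range.

## Working session

There is one attempt and no reset: what is moved stays moved. The work goes in short steps, Python scripts to look and compute and a tool call to move; the robot and the scene stay as the last step left them, time stands still between calls to the robot, and variables do not carry over. Pictures are saved under pics/ and viewed, about 8 in all and at most 12, crops included, and the job is handed in when it is done.

Besides the shell and the picture viewer there is one more tool, called after "Call:" as name(argument=value, ...) on one line, values as JSON. drive_tool: Moves the arm, as the interface text tells. Its arguments: {"type":"object","properties":{"deltas":{"type":"array","items":{"type":"number"}},"force":{"type":"number"}},"required":["deltas"]}

```bash
mkdir -p pics; ls; python3 - <<'E'
from station import bot
import cv2
s=bot.state(); print(s)
for n in ("top","scene"):
    im=bot.snapshot(n); cv2.imwrite(f"pics/{n}0.png",im[:,:,::-1])
for n in ("top","scene","wrist"): print(n,bot.get_calibration(n))
E
```

```text
pics
{'time': 0.0, 'qpos': array([ 1.31997844e+00,  1.26380475e-01, -4.05983363e-02,  1.40537890e+00,
        2.76871382e-05,  1.57080699e+00]), 'joint_vel': array([-0.0008163 , -0.00124515, -0.00107181, -0.00175548,  0.00070417,
        0.00059309]), 'effort': array([ 2.10136997e-03, -4.35912573e+01,  3.52923882e+01,  1.71735138e-02,
        1.51255631e-04, -9.26693815e-06]), 'ee_pos': array([0.13019724, 0.50819248, 0.23053263]), 'orientation': array([-3.92940580e-01, -3.11669643e+00,  2.42773805e-03]), 'contact_force': array([ 0.41515155, -1.56647734, -0.23182142]), 'torque': array([-0.05320039,  0.01928134,  0.01176738]), 'opening': 0.9989063558082429}
top {'fx': 436.48691048201874, 'fy': 436.48691048201874, 'cx': 317.8297057549418, 'cy': 237.50099239107743, 'eye': array([ 0.41462798, -0.05933378,  0.87159467]), 'attitude': array([-2.15825335,  2.10624905, -0.15991478])}
scene {'fx': 455.063581555839, 'fy': 455.063581555839, 'cx': 310.46045078426897, 'cy': 233.81939970633908, 'eye': array([ 1.14032182, -0.17364261,  0.61787936]), 'attitude': array([-1.87460183, -1.52216121,  0.66829143])}
wrist {'fx': 374.4724500897486, 'fy': 374.4724500897486, 'cx': 317.8341771437607, 'cy': 232.88122962268562, 'hand_eye': array([[ 7.17472892e-04, -9.61210973e-01, -2.75813253e-01,
         6.94544950e-02],
       [ 9.99999568e-01,  5.26836867e-04,  7.65268537e-04,
         5.33225280e-04],
       [-5.90275925e-04, -2.75813683e-01,  9.61210936e-01,
        -1.43012322e-01],
       [ 0.00000000e+00,  0.00000000e+00,  0.00000000e+00,
         1.00000000e+00]])}
```

View pics/top0.png

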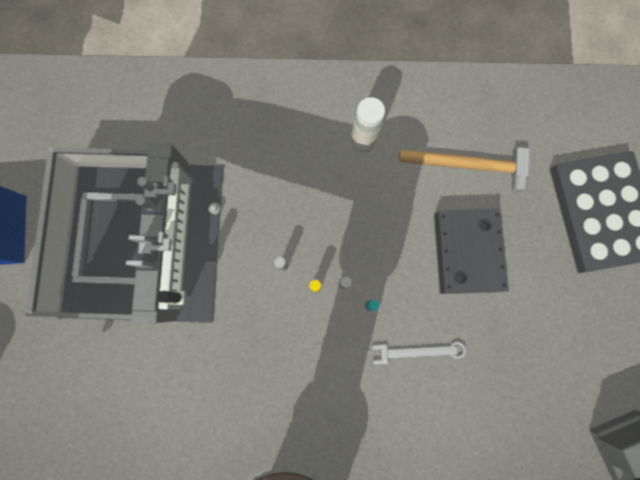

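View pics/scene0.png

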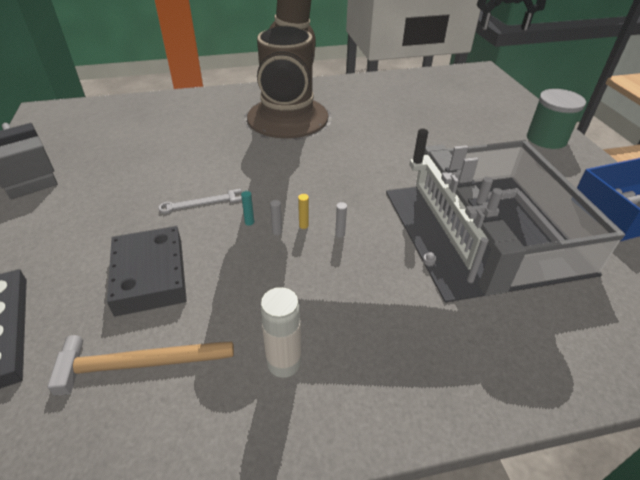

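Candidates for a steel pin, by top-view pixel:
- steel grey: (280,262) and (346,282, in shadow)
- yellow look-alike: (316,286), excluded
- turquoise look-alike: (373,305), excluded
- grey knob on the station: (214,209), not a pin

I'll check the choice in close crops.

```bash
cat > h.py <<'E'
import numpy as np, cv2
from scipy.spatial.transform import Rotation as R
from station import bot
def cam(n, s=None):
    c=bot.get_calibration(n)
    if n!="wrist": return c, np.array(c["eye"]), R.from_rotvec(c["attitude"]).as_matrix()
    s=s or bot.state(); H=np.array(c["hand_eye"]); Rt=R.from_rotvec(s["orientation"]).as_matrix()
    return c, s["ee_pos"]+Rt@H[:3,3], Rt@H[:3,:3]
def ray(n,u,v,z,s=None):
    c,e,A=cam(n,s); d=A@np.array([(u-c["cx"])/c["fx"],(v-c["cy"])/c["fy"],1]); return e+d*(z-e[2])/d[2]
def proj(n,p,s=None):
    c,e,A=cam(n,s); q=A.T@(np.array(p)-e); return np.array([c["cx"]+c["fx"]*q[0]/q[2], c["cy"]+c["fy"]*q[1]/q[2]])
def delta(p,s=None):
    "world target -> shift in tool axes from measured pose"
    s=s or bot.state(); return R.from_rotvec(s["orientation"]).as_matrix().T@(np.array(p)-s["ee_pos"])
def crop(im,u0,v0,w,h,k): return cv2.resize(im[v0:v0+h,u0:u0+w],None,fx=k,fy=k,interpolation=cv2.INTER_CUBIC)
E
python3 - <<'E'
from h import *
im=cv2.imread("pics/top0.png")
cv2.imwrite("pics/c1.png",crop(im,265,200,250,120,3.2))
cv2.imwrite("pics/c2.png",crop(im,130,140,100,190,3))
for n,u,v,z in [("pin1",280,262,.075),("pin2",346,282,.075),("post",170,297,.175),("h",170,150,.11)]: print(n,ray("top",u,v,z))
E
```

```text
pin1 [0.49666844 0.01949061 0.075     ]
pin2 [ 0.46309304 -0.1019765   0.075     ]
post [0.42642813 0.18206355 0.175     ]
h [0.69419385 0.225848   0.11      ]
```

View pics/c1.png

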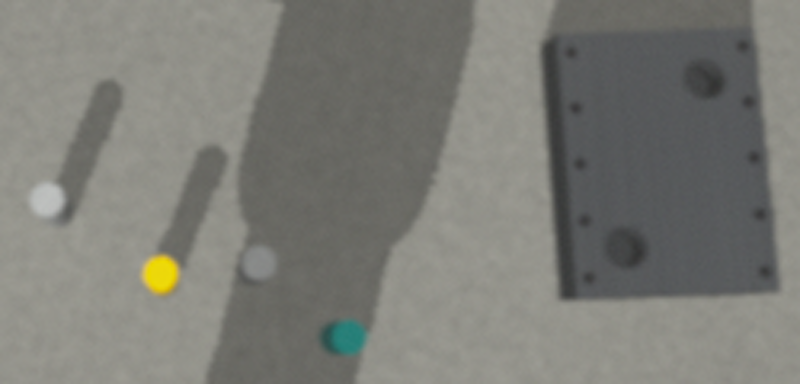

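View pics/c2.png

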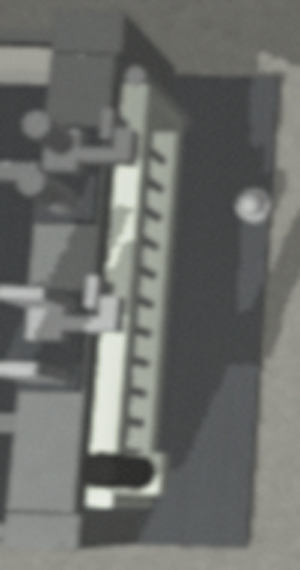

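Crops confirm the choice. Steel pin tops are at top-view pixels (279.7,262.5) and (346.2,282.2). Bore mouths are at (485,224.7) and (460.6,277.5). The round catch posts are far from the robot at (142,181)/(140,200), the flat plates near at (137,238)/(136,263), and the grip post top is about (163,297).

```bash
python3 - <<'E'
from h import *
np.set_printoptions(precision=4,suppress=True)
P=lambda u,v,z:ray("top",u,v,z)
print("pins",P(279.7,262.5,.075)[:2],P(346.2,282.2,.075)[:2])
print("yellow,teal",P(315,285.6,.075)[:2],P(373,305.3,.075)[:2])
b1,b2=P(485,224.7,.04),P(460.6,277.5,.04); print("bores",b1[:2],b2[:2],np.linalg.norm(b1-b2),"want",np.hypot(100,56))
# plate centre/yaw via corners
cs=[P(265+a/3.2,200+b/3.2,.04)[:2] for a,b in [(555,38),(752,30),(778,290),(572,298)]]; print("corners",cs,np.mean(cs,0))
print([np.linalg.norm(cs[i]-cs[(i+1)%4]) for i in range(4)])
q=lambda a,b,z:P(130+a/3,140+b/3,z)[:2]
r=[q(36,123,.165),q(30,180,.165)]; f=[q(15,295,.165),q(15,370,.165)]; print("round",r,"flat",f)
d=np.mean(f,0)-np.mean(r,0); print("sep",np.linalg.norm(d),"ydir",d/np.linalg.norm(d))
print("post top",q(98,470,.175)); print("header edge",q(105,155,.11),q(80,545,.11), "knob",q(252,205,.03))
s=bot.state(); print(R.from_rotvec(s["orientation"]).as_matrix())
print(delta([.4967,.0195,.2305]))
E
```

```text
pins [0.4957 0.02  ] [ 0.4627 -0.1023]
yellow,teal [ 0.4552 -0.0458] [ 0.4225 -0.1512]
bores [ 0.5822 -0.3706] [ 0.4791 -0.3208] 0.1144894380321067 want 114.61239025515522
corners [array([ 0.6055, -0.2814]), array([ 0.6132, -0.4007]), array([ 0.4565, -0.4095]), array([ 0.4488, -0.2884])] [ 0.531 -0.345]
[np.float64(0.11962209403345639), np.float64(0.15691257700071692), np.float64(0.12135457082732648), np.float64(0.15678685527401848)]
round [array([0.6185, 0.2481]), array([0.5856, 0.2485])] flat [array([0.5207, 0.2509]), array([0.4795, 0.2471])]
sep 0.1019353053490862 ydir [-1.      0.0066]
post top [0.4267 0.1938]
header edge [0.6154 0.2286] [0.385  0.2242] knob [0.6047 0.1588]
[[-0.9687  0.2482 -0.0004]
 [ 0.2482  0.9687 -0.0014]
 [ 0.     -0.0014 -1.    ]]
[-0.4763 -0.3825  0.0006]
```

Call:
drive_tool(deltas=[-0.476, -0.382, 0, 0, 0, 1.32, 0.8, -0.476, -0.382, 0, 0, 0, 1.32, 0.8, -0.476, -0.382, 0, 0, 0, 1.32, 0.8, -0.476, -0.382, 0, 0, 0, 1.32, 0.8, -0.476, -0.382, 0, 0, 0, 1.32, 0.8, -0.476, -0.382, 0, 0, 0, 1.32, 0.8, -0.476, -0.382, 0, 0, 0, 1.32, 0.8, -0.476, -0.382, 0, 0, 0, 1.32, 0.8, -0.476, -0.382, 0, 0, 0, 1.32, 0.8, -0.476, -0.382, 0, 0, 0, 1.32, 0.8, -0.476, -0.382, 0, 0, 0, 1.32, 0.8, -0.476, -0.382, 0, 0, 0, 1.32, 0.8], force=40)

```text
time: 1.1
ee_pos: [0.431, 0.1066, 0.2312]
orientation: [-2.225, -2.218, -0.0]
contact_force: [0.9, 0.1, 0.0]
opening: 0.802
```

Call:
drive_tool(deltas=[-0.087, 0.065, 0.04, 0, 0, 0, 0.8, -0.087, 0.065, 0.04, 0, 0, 0, 0.8, -0.087, 0.065, 0.04, 0, 0, 0, 0.8, -0.087, 0.065, 0.04, 0, 0, 0, 0.8, -0.087, 0.065, 0.04, 0, 0, 0, 0.8, -0.087, 0.065, 0.04, 0, 0, 0, 0.8])

```text
time: 1.6
ee_pos: [0.4949, 0.0217, 0.191]
orientation: [-2.221, -2.22, 0.001]
contact_force: [0.1, 0.1, 0.1]
opening: 0.798
```

```bash
cat > w.py <<'E'
from h import *
import sys
np.set_printoptions(precision=4,suppress=True)
name,z=sys.argv[1],float(sys.argv[2])
s=bot.state(); im=bot.snapshot("wrist")[:,:,::-1]; cv2.imwrite(f"pics/{name}.png",im)
print("ee",s["ee_pos"],s["orientation"],s["contact_force"],s["opening"])
print("predicted px", [proj("wrist",np.array(eval(a)),s) for a in sys.argv[3:]])
g=cv2.medianBlur(cv2.cvtColor(im,cv2.COLOR_BGR2GRAY),5)
c=cv2.HoughCircles(g,cv2.HOUGH_GRADIENT,1,30,param1=80,param2=18,minRadius=9,maxRadius=40)
if c is not None:
    for u,v,r in c[0][:10]: print(f"{u:.0f} {v:.0f} r{r:.0f}",ray("wrist",u,v,z,s)[:2])
E
python3 w.py w1 .075 "[.4957,.02,.075]"
```

```text
ee [0.4949 0.0217 0.191 ] [-2.2213 -2.22    0.0011] [0.1165 0.099  0.0915] 0.7982757529769344
predicted px [array([318.1113, 230.0529])]
320 228 r14 [0.4974 0.0219]
468 26 r14 [0.589  0.1519]
280 372 r12 [ 0.4647 -0.0982]
```

View pics/w1.png

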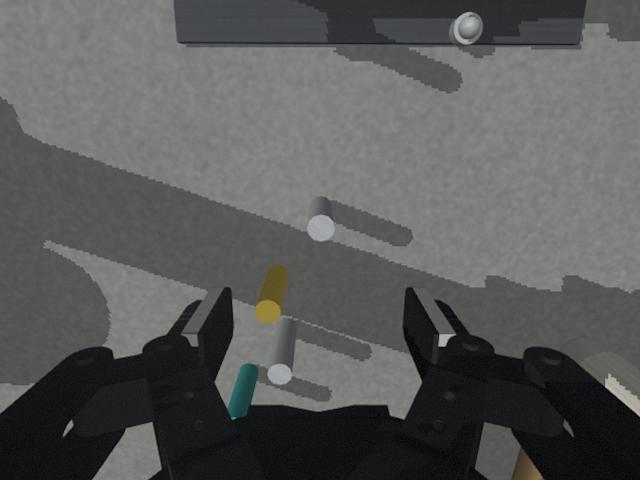

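The wrist view shows the steel pin's top at (320,228), with the fingers straddling its line and yellow, the second steel pin and turquoise below it. Descending onto it.

Call:
drive_tool(deltas=[0, 0.0025, 0.04, 0, 0, 0, 0.8, 0, 0.0025, 0.08, 0, 0, 0, 0.8, 0, 0.0025, 0.115, 0, 0, 0, 0.8, 0, 0.0025, 0.15, 0, 0, 0, 0.8, 0, 0.0025, 0.15, 0, 0, 0, 0.8, 0, 0.0025, 0.15, 0, 0, 0, 0.1, 0, 0.0025, 0.15, 0, 0, 0, 0.1, 0, 0.0025, 0.15, 0, 0, 0, 0.1, 0, 0.0025, 0.15, 0, 0, 0, 0.1, 0, 0.0025, 0.15, 0, 0, 0, 0.1, 0, 0.0025, 0.15, 0, 0, 0, 0.1, 0, 0.0025, 0.15, 0, 0, 0, 0.1], force=50)

```text
time: 2.65
ee_pos: [0.4996, 0.0218, 0.0438]
orientation: [2.22, 2.22, 0.005]
contact_force: [-1.4, 0.2, 7.4]
opening: 0.216
```

Call:
drive_tool(deltas=[0, 0, -0.03, 0, 0, 0, 0.1, 0, 0, -0.07, 0, 0, 0, 0.1, 0, 0, -0.11, 0, 0, 0, 0.1, -0.03, 0.01, -0.12, 0, 0, 0, 0.1, -0.07, 0.02, -0.12, 0, 0, 0, 0.1, -0.11, 0.025, -0.12, 0, 0, 0, 0.1, -0.15, 0.03, -0.12, 0, 0, 0, 0.1, -0.19, 0.04, -0.12, 0, 0, 0, 0.1, -0.23, 0.05, -0.12, 0, 0, 0, 0.1, -0.27, 0.06, -0.12, 0, 0, 0, 0.1, -0.31, 0.065, -0.12, 0, 0, 0, 0.1, -0.34, 0.07, -0.12, 0, 0, 0, 0.1])

```text
time: 3.65
ee_pos: [0.5679, -0.3218, 0.1617]
orientation: [2.223, 2.219, -0.001]
contact_force: [0.3, 2.0, -2.4]
opening: 0.215
```

```bash
python3 w.py w2 .04 "[.5822,-.3706,.04]" "[.4791,-.3208,.04]"
```

```text
ee [ 0.5679 -0.3218  0.1617] [ 2.2225  2.2187 -0.0006] [ 0.3118  2.0013 -2.4176] 0.2147916945741243
predicted px [array([335.4959, 287.0094]), array([195.1909, 224.3732])]
318 342 r27 [ 0.5691 -0.419 ]
46 212 r24 [ 0.3717 -0.3111]
198 226 r17 [ 0.4814 -0.3217]
462 418 r25 [ 0.6918 -0.4932]
176 418 r27 [ 0.4474 -0.4919]
```

View pics/w2.png

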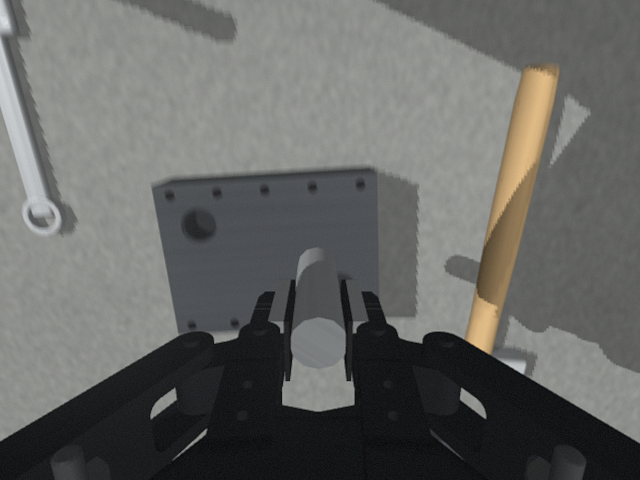

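The pin is held upright: top at (318,343), lower end about (312,256). The near bore is at (199,225). I'll put the pin in this near bore first.

```bash
python3 - <<'E'
from h import *
np.set_printoptions(precision=4,suppress=True)
s=bot.state(); z=s["ee_pos"][2]
for zt in (.033,.034,.035): print(zt,delta(ray("wrist",318,342.5,z+zt,s),s), delta(ray("wrist",312.5,262,z+zt-.075,s),s))
p=ray("wrist",199,225,.04,s); print("bore",p,delta([p[0],p[1],z],s))
im=cv2.imread("pics/w2.png"); g=cv2.cvtColor(im,cv2.COLOR_BGR2GRAY)
b=(g[200:250,175:225]<48).astype(np.uint8); n,l,st,ce=cv2.connectedComponentsWithStats(b); print(st[1:],ce[1:]+[175,200], g[225,175:225])
# pin lower end rim, grey profile
print(g[240:270,312])
print([ (r,[int(x) for x in g[r,294:336:3]]) for r in (252,258,266)])
E
```

```text
0.033 [ 0.0009  0.0008 -0.033 ] [ 0.0015 -0.002   0.042 ]
0.034 [ 0.0015  0.0008 -0.034 ] [ 0.0019 -0.002   0.041 ]
0.035 [ 0.0022  0.0008 -0.035 ] [ 0.0022 -0.002   0.04  ]
bore [ 0.4825 -0.3257  0.04  ] [ 0.0002 -0.0858 -0.0001]
[[ 10  13  27  26 332]] [[194.6355 227.5873]] [82 81 81 82 83 79 66 56 57 50 43 40 45 44 40 44 44 45 40 46 40 41 45 49
 53 56 56 57 55 58 58 57 56 56 59 57 56 57 57 55 60 71 80 80 83 81 82 82
 81 81]
[ 79  76  80  80  81  80  80  79 106 117 117 116 115 117 115 116 116 118
 114 114 114 114 109  96  80  79  80  79  79  77]
[(252, [81, 79, 84, 91, 135, 123, 115, 114, 103, 93, 86, 80, 78, 80]), (258, [79, 79, 132, 135, 132, 120, 114, 109, 103, 93, 83, 77, 80, 84]), (266, [80, 101, 137, 135, 105, 80, 80, 81, 80, 81, 79, 77, 81, 82])]
```

```bash
cat > bore.py <<'E'
from h import *
import sys
np.set_printoptions(precision=4,suppress=True)
gx=[float(a) for a in sys.argv[1:4]]
s=bot.state(); im=bot.snapshot("wrist")[:,:,::-1]; cv2.imwrite("pics/b_%.1f.png"%s["time"],im)
u,v=proj("wrist",gx,s); u0,v0=int(u)-35,int(v)-35
g=cv2.GaussianBlur(cv2.cvtColor(im,cv2.COLOR_BGR2GRAY),(3,3),0)[v0:v0+70,u0:u0+70]
thr=.82*np.median(g); n,l,st,ce=cv2.connectedComponentsWithStats((g<thr).astype(np.uint8))
print("ee",s["ee_pos"],s["joint_vel"].round(3),"pred",u,v,"thr",thr)
for i in range(1,n):
    if st[i,4]>250:
        cnt=cv2.findContours((l==i).astype(np.uint8),cv2.RETR_EXTERNAL,cv2.CHAIN_APPROX_NONE)[0][0]
        (a,b),r=cv2.minEnclosingCircle(cnt); p=ray("wrist",a+u0,b+v0,gx[2],s)
        print(st[i],"circle",a+u0,b+v0,r,"->",p,"delta",delta([p[0],p[1],s["ee_pos"][2]],s))
E
python3 bore.py .4814 -.3217 .04
```

```text
ee [ 0.5683 -0.3264  0.1609] [ 0.053 -0.049 -0.092  0.005  0.025  0.088] pred 196.96398782581284 219.67408255046178 thr 66.42
[ 18  15  35  34 934] circle 196.5 215.5 18.179758071899414 -> [ 0.4814 -0.3186  0.04  ] delta [ 0.0073 -0.087  -0.0001]
```

Call:
drive_tool(deltas=[0.003, -0.03, 0, 0, 0, 0, 0.1, 0.006, -0.06, 0, 0, 0, 0, 0.1, 0.006, -0.08, 0, 0, 0, 0, 0.1, 0.006, -0.087, 0, 0, 0, 0, 0.1, 0.006, -0.087, 0, 0, 0, 0, 0.1, 0.006, -0.087, 0, 0, 0, 0, 0.1, 0.006, -0.087, 0, 0, 0, 0, 0.1])

```text
time: 4.33
ee_pos: [0.482, -0.3123, 0.1617]
orientation: [2.22, 2.221, 0.001]
contact_force: [-0.1, -0.6, -2.3]
opening: 0.215
```

```bash
python3 bore.py .4814 -.32 .04;python3 bore.py .4814 -.32 .04
```

```text
ee [ 0.482  -0.3123  0.1617] [ 0.004  0.012  0.003  0.001 -0.001 -0.002] pred 315.7731502923244 235.71543190006975 thr 64.78
[ 19  19  33  30 811] circle 314.5508460998535 234.46610260009766 17.044769287109375 -> [ 0.4805 -0.319   0.04  ] delta [-0.0067 -0.0015  0.    ]
ee [ 0.482  -0.3123  0.1614] [ 0.003  0.007 -0.002  0.002 -0.001 -0.001] pred 315.81199646849547 235.93740685779179 thr 64.78
[ 19  19  33  30 816] circle 314.5 234.5 17.10272979736328 -> [ 0.4804 -0.3189  0.04  ] delta [-0.0066 -0.0016 -0.    ]
```

Call:
drive_tool(deltas=[-0.0063, -0.002, 0.02, 0, 0, 0, 0.1, -0.0063, -0.002, 0.045, 0, 0, 0, 0.1, -0.0063, -0.002, 0.065, 0, 0, 0, 0.1, -0.0063, -0.002, 0.065, 0, 0, 0, 0.1, -0.0063, -0.002, 0.068, 0, 0, 0, 0.1, -0.0063, -0.002, 0.071, 0, 0, 0, 0.1, -0.0063, -0.002, 0.074, 0, 0, 0, 0.1, -0.0063, -0.002, 0.077, 0, 0, 0, 0.1, -0.0063, -0.002, 0.08, 0, 0, 0, 0.1, -0.0063, -0.002, 0.082, 0, 0, 0, 0.1, -0.0063, -0.002, 0.084, 0, 0, 0, 0.1, -0.0063, -0.002, 0.084, 0, 0, 0, 0.1])

```text
time: 5.43
ee_pos: [0.4797, -0.319, 0.0776]
orientation: [2.22, 2.22, 0.001]
contact_force: [3.2, -0.4, -3.1]
opening: 0.221
```

Call:
drive_tool(deltas=[0, 0.001, 0.004, 0, 0, 0, 0.1, 0, 0.001, 0.008, 0, 0, 0, 0.1, 0, 0.001, 0.012, 0, 0, 0, 0.1, 0, 0.001, 0.015, 0, 0, 0, 0.1, 0, 0.001, 0.018, 0, 0, 0, 0.1, 0, 0.001, 0.02, 0, 0, 0, 0.1, 0, 0.001, 0.022, 0, 0, 0, 0.1, 0, 0.001, 0.0235, 0, 0, 0, 0.1, 0, 0.001, 0.0235, 0, 0, 0, 0.1])

```text
time: 6.18
ee_pos: [0.4802, -0.319, 0.0558]
orientation: [2.22, 2.22, 0.0]
contact_force: [-2.1, 0.3, 11.4]
opening: 0.218
```

Call:
drive_tool(deltas=[0, 0, 0, 0, 0, 0, 0.7, 0, 0, 0, 0, 0, 0, 0.7, 0, 0, 0, 0, 0, 0, 0.7, 0, 0, 0, 0, 0, 0, 0.7, 0, 0, -0.03, 0, 0, 0, 0.7, 0, 0, -0.07, 0, 0, 0, 0.7, 0, 0, -0.11, 0, 0, 0, 0.7, 0.03, 0, -0.135, 0, 0, 0, 0.7, 0.07, -0.005, -0.135, 0, 0, 0, 0.7, 0.11, -0.01, -0.135, 0, 0, 0, 0.7, 0.15, -0.015, -0.135, 0, 0, 0, 0.7, 0.18, -0.016, -0.135, 0, 0, 0, 0.7])

```text
time: 7.18
ee_pos: [0.4625, -0.1363, 0.1888]
orientation: [-2.221, -2.221, -0.0]
contact_force: [0.5, 0.5, 0.1]
opening: 0.703
```

Call:
drive_tool(deltas=[0.03, 0, 0, 0, 0, 0, 0.7, 0.038, 0, 0, 0, 0, 0, 0.7, 0.038, 0, 0, 0, 0, 0, 0.7, 0.038, 0, 0, 0, 0, 0, 0.7, 0.038, 0, 0, 0, 0, 0, 0.7])

```text
time: 7.6
ee_pos: [0.464, -0.1016, 0.1886]
orientation: [2.222, 2.22, -0.001]
contact_force: [-0.0, -0.1, -0.4]
opening: 0.698
```

```bash
python3 w.py w3 .075 "[.4645,-.1005,.075]" "[.4552,-.0458,.075]" "[.4225,-.1512,.075]"
```

```text
ee [ 0.464  -0.1016  0.1886] [ 2.2223  2.2205 -0.0008] [-0.0087 -0.1236 -0.362 ] 0.6982634314056769
predicted px [array([317.5701, 227.1147]), array([303.6566, 148.2387]), array([261.3833, 292.6104])]
318 226 r14 [ 0.4645 -0.1   ]
306 146 r14 [ 0.4564 -0.0447]
274 260 r11 [ 0.4331 -0.1257]
```

Call:
drive_tool(deltas=[0.0015, 0.0005, 0.04, 0, 0, 0, 0.7, 0.0015, 0.0005, 0.08, 0, 0, 0, 0.7, 0.0015, 0.0005, 0.115, 0, 0, 0, 0.7, 0.0015, 0.0005, 0.147, 0, 0, 0, 0.7, 0.0015, 0.0005, 0.147, 0, 0, 0, 0.7, 0.0015, 0.0005, 0.147, 0, 0, 0, 0.1, 0.0015, 0.0005, 0.147, 0, 0, 0, 0.1, 0.0015, 0.0005, 0.147, 0, 0, 0, 0.1, 0.0015, 0.0005, 0.147, 0, 0, 0, 0.1, 0.0015, 0.0005, 0.147, 0, 0, 0, 0.1, 0.0015, 0.0005, 0.147, 0, 0, 0, 0.1, 0.0015, 0.0005, 0.147, 0, 0, 0, 0.1])

```text
time: 8.65
ee_pos: [0.4662, -0.0998, 0.0443]
orientation: [2.219, 2.218, 0.003]
contact_force: [-0.6, -1.4, 7.0]
opening: 0.214
```

Call:
drive_tool(deltas=[0, 0, -0.03, 0, 0, 0, 0.1, 0, 0, -0.07, 0, 0, 0, 0.1, 0, 0, -0.11, 0, 0, 0, 0.1, -0.03, 0.015, -0.12, 0, 0, 0, 0.1, -0.065, 0.03, -0.12, 0, 0, 0, 0.1, -0.1, 0.045, -0.12, 0, 0, 0, 0.1, -0.135, 0.06, -0.12, 0, 0, 0, 0.1, -0.17, 0.075, -0.12, 0, 0, 0, 0.1, -0.205, 0.09, -0.12, 0, 0, 0, 0.1, -0.235, 0.105, -0.12, 0, 0, 0, 0.1, -0.255, 0.115, -0.12, 0, 0, 0, 0.1, -0.264, 0.117, -0.12, 0, 0, 0, 0.1])

```text
time: 9.65
ee_pos: [0.5825, -0.3661, 0.1615]
orientation: [2.223, 2.219, -0.0]
contact_force: [-0.8, 0.9, -1.2]
opening: 0.221
```

Call:
drive_tool(deltas=[0, 0, 0, 0, 0, 0, 0.1, 0, 0, 0, 0, 0, 0, 0.1, 0, 0, 0, 0, 0, 0, 0.1, 0, 0, 0, 0, 0, 0, 0.1])

```text
time: 9.98
ee_pos: [0.5811, -0.3618, 0.1626]
orientation: [2.22, 2.223, 0.0]
contact_force: [0.0, 0.0, -1.9]
opening: 0.216
```

```bash
python3 bore.py .5833 -.3688 .04; python3 w.py w4 .195
```

```text
ee [ 0.5811 -0.3618  0.1626] [ 0.001 -0.001  0.001 -0.002 -0.003 -0.001] pred 319.66252717042903 234.58427783441624 thr 68.88
[ 20  20  34  30 807] circle 320.11224365234375 235.13265228271484 17.030372619628906 -> [ 0.5836 -0.3692  0.04  ] delta [-0.0074  0.0025  0.    ]
ee [ 0.5812 -0.3619  0.1626] [2.2198 2.2225 0.0003] [ 0.0092  0.5765 -1.9604] 0.21674970340112074
predicted px []
320 236 r17 [ 0.5827 -0.3239]
144 176 r15 [ 0.5308 -0.3059]
318 338 r30 [ 0.5818 -0.3595]
456 420 r29 [ 0.6317 -0.3926]
18 166 r16 [ 0.494  -0.3031]
182 422 r22 [ 0.5334 -0.3937]
```

Call:
drive_tool(deltas=[-0.007, 0.0022, 0.02, 0, 0, 0, 0.1, -0.007, 0.0022, 0.045, 0, 0, 0, 0.1, -0.007, 0.0022, 0.065, 0, 0, 0, 0.1, -0.007, 0.0022, 0.065, 0, 0, 0, 0.1, -0.007, 0.0022, 0.068, 0, 0, 0, 0.1, -0.007, 0.0022, 0.071, 0, 0, 0, 0.1, -0.007, 0.0022, 0.074, 0, 0, 0, 0.1, -0.007, 0.0022, 0.077, 0, 0, 0, 0.1, -0.007, 0.0022, 0.08, 0, 0, 0, 0.1, -0.007, 0.0022, 0.082, 0, 0, 0, 0.1, -0.007, 0.0022, 0.084, 0, 0, 0, 0.1, -0.007, 0.0022, 0.084, 0, 0, 0, 0.1])

```text
time: 11.08
ee_pos: [0.5834, -0.3701, 0.0773]
orientation: [-2.221, -2.221, 0.0]
contact_force: [-0.1, -0.4, -1.8]
opening: 0.216
```

Clean entry, no side force. Pressing on down.

Call:
drive_tool(deltas=[0, 0, 0.004, 0, 0, 0, 0.1, 0, 0, 0.008, 0, 0, 0, 0.1, 0, 0, 0.012, 0, 0, 0, 0.1, 0, 0, 0.015, 0, 0, 0, 0.1, 0, 0, 0.018, 0, 0, 0, 0.1, 0, 0, 0.02, 0, 0, 0, 0.1, 0, 0, 0.022, 0, 0, 0, 0.1, 0, 0, 0.0235, 0, 0, 0, 0.1, 0, 0, 0.0235, 0, 0, 0, 0.1])

```text
time: 11.83
ee_pos: [0.5836, -0.3703, 0.0564]
orientation: [2.22, 2.22, 0.0]
contact_force: [-4.3, 1.6, 8.6]
opening: 0.215
```

Call:
drive_tool(deltas=[0, 0, 0, 0, 0, 0, 0.8, 0, 0, 0, 0, 0, 0, 0.8, 0, 0, 0, 0, 0, 0, 0.8, 0, 0, 0, 0, 0, 0, 0.8, 0, 0, -0.03, 0, 0, 0, 0.8, 0, 0, -0.07, 0, 0, 0, 0.8, 0, 0, -0.11, 0, 0, 0, 0.8, 0.02, 0, -0.15, 0, 0, 0, 0.8, 0.05, 0, -0.18, 0, 0, 0, 0.8, 0.09, 0, -0.19, 0, 0, 0, 0.8, 0.13, 0.002, -0.2, 0, 0, 0, 0.8, 0.17, 0.004, -0.2, 0, 0, 0, 0.8])

```text
time: 12.83
ee_pos: [0.5881, -0.2, 0.257]
orientation: [2.22, 2.217, 0.003]
contact_force: [0.1, -0.3, -0.3]
opening: 0.801
```

Call:
drive_tool(deltas=[0.04, 0, 0, 0, 0, 0, 0.8, 0.08, 0, 0, 0, 0, 0, 0.8, 0.12, 0, 0, 0, 0, 0, 0.8, 0.16, 0, 0, 0, 0, 0, 0.8, 0.2, 0, 0, 0, 0, 0, 0.8, 0.24, 0, 0, 0, 0, 0, 0.8, 0.28, 0, 0, 0, 0, 0, 0.8, 0.32, 0, 0, 0, 0, 0, 0.8, 0.36, 0, 0, 0, 0, 0, 0.8, 0.4, 0.003, 0, 0, 0, 0, 0.8, 0.43, 0.005, 0, 0, 0, 0, 0.8, 0.445, 0.006, 0, 0, 0, 0, 0.8])

```text
time: 13.83
ee_pos: [0.5932, 0.248, 0.2535]
orientation: [-2.217, -2.224, 0.0]
contact_force: [0.1, 0.1, -0.3]
opening: 0.804
```

Call:
drive_tool(deltas=[0, 0, 0, 0, 0, 0, 0.8, 0, 0, 0, 0, 0, 0, 0.8, 0, 0, 0, 0, 0, 0, 0.8, 0, 0, 0, 0, 0, 0, 0.8])

```text
time: 14.17
ee_pos: [0.5937, 0.2427, 0.2545]
orientation: [2.223, 2.219, -0.0]
contact_force: [0.2, -0.7, 0.1]
opening: 0.796
```

```bash
python3 w.py w5 .165 "[.602,.2475,.165]" "[.5017,.2485,.165]"; python3 - <<'E'
from h import *
im=bot.snapshot("top")[:,:,::-1]; w=cv2.imread("pics/w5.png")
a=cv2.resize(w,(533,400)); b=crop(im,420,190,105,120,2.5); out=np.zeros((400,800,3),np.uint8); out[:,:533]=a; out[:b.shape[0],535:535+b.shape[1]]=b[:400,:265]; cv2.imwrite("pics/m1.png",out)
E
```

```text
ee [0.5937 0.2427 0.2545] [ 2.2232  2.2192 -0.0001] [ 0.198  -0.6865  0.1444] 0.7961480902769811
predicted px [array([329.492 , 231.3215]), array([173.9081, 229.981 ])]
326 218 r36 [0.5994 0.256 ]
192 218 r36 [0.5138 0.2561]
224 214 r32 [0.5344 0.2587]
356 220 r28 [0.6192 0.2553]
428 326 r29 [0.6714 0.1786]
64 308 r13 [0.4207 0.1927]
118 274 r12 [0.4615 0.2184]
330 266 r10 [0.6029 0.2233]
408 244 r10 [0.6529 0.2385]
```

View pics/m1.png

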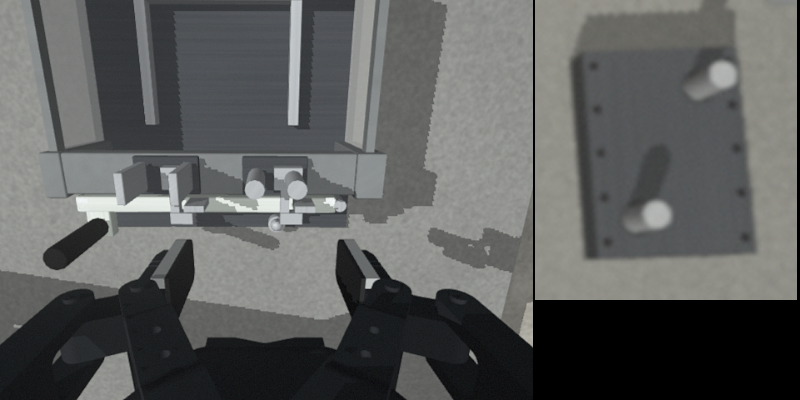

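Both pins stand in their bores. In the full-size wrist image the round posts' tops are at (307,228) and (356.5,229), the flat plates at about (146–215,230), and the grip post top at (66,308).

```bash
python3 - <<'E'
from h import *
np.set_printoptions(precision=4,suppress=True)
s=bot.state(); print(s["ee_pos"])
for n,u,v,z in [("r-",356.5,228.5,.165),("r+",307,227.5,.165),("post",66,308,.175)]: print(n,ray("wrist",u,v,z,s)[:2])
im=cv2.imread("pics/w5.png"); cv2.imwrite("pics/c5.png",crop(im,120,170,270,110,2.9))
E
```

```text
[0.5937 0.2427 0.2547]
r- [0.6194 0.2494]
r+ [0.5875 0.2501]
post [0.4292 0.1983]
```

View pics/c5.png

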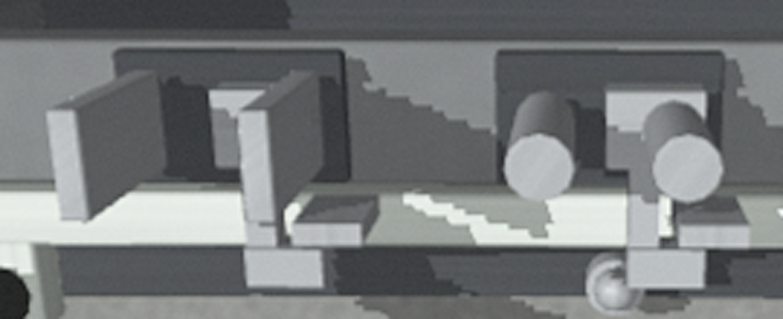

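Call:
drive_tool(deltas=[0.0073, 0.003, 0.03, 0, 0, 0, 0.95, 0.0073, 0.003, 0.04, 0, 0, 0, 0.95, 0.0073, 0.003, 0.07, 0, 0, 0, 0.95, 0.0073, 0.003, 0.1, 0, 0, 0, 0.95, 0.0073, 0.003, 0.127, 0, 0, 0, 0.95, 0.0073, 0.003, 0.127, 0, 0, 0, 0.3, 0.0073, 0.003, 0.127, 0, 0, 0, 0.3, 0.0073, 0.003, 0.127, 0, 0, 0, 0.3, 0.0073, 0.003, 0.127, 0, 0, 0, 0.3, 0.0073, 0.003, 0.127, 0, 0, 0, 0.3, 0.0073, 0.003, 0.127, 0, 0, 0, 0.3, 0.0073, 0.003, 0.127, 0, 0, 0, 0.3], force=30)

```text
time: 15.27
ee_pos: [0.5956, 0.2509, 0.1304]
orientation: [-2.221, -2.221, 0.0]
contact_force: [-8.1, -4.1, 3.6]
opening: 0.403
```

Call:
drive_tool(deltas=[0, 0, 0, 0, 0, 0, 0.3, 0, 0, 0, 0, 0, 0, 0.3, 0, 0, 0, 0, 0, 0, 0.3, 0, 0, 0, 0, 0, 0, 0.3])

```text
time: 15.6
ee_pos: [0.5955, 0.2509, 0.1304]
orientation: [-2.221, -2.221, 0.0]
contact_force: [-8.4, -3.8, 3.4]
opening: 0.4
```

Call:
drive_tool(deltas=[0, 0, 0, 0, 0, 0, 0.9, 0, 0, 0, 0, 0, 0, 0.9, 0, 0, 0, 0, 0, 0, 0.9, 0, 0, 0, 0, 0, 0, 0.9, 0, 0, -0.03, 0, 0, 0, 0.9, 0, 0, -0.06, 0, 0, 0, 0.9, 0, 0, -0.075, 0, 0, 0, 0.9, 0, -0.035, -0.075, 0, 0, 0, 0.9, 0, -0.07, -0.075, 0, 0, 0, 0.9, 0, -0.1, -0.075, 0, 0, 0, 0.9, 0, -0.1, -0.075, 0, 0, 0, 0.9, 0, -0.1, -0.075, 0, 0, 0, 0.9])

```text
time: 16.6
ee_pos: [0.4958, 0.2517, 0.2033]
orientation: [2.22, 2.222, 0.002]
contact_force: [0.7, 0.4, -0.6]
opening: 0.899
```

```bash
python3 w.py w6 .165 "[.5035,.25,.165]"; python3 - <<'E'
from h import *
im=cv2.imread("pics/w6.png"); cv2.imwrite("pics/c6.png",crop(im,200,150,320,150,2.4))
E
```

```text
ee [0.4958 0.2517 0.2033] [2.2197 2.2224 0.0024] [ 0.7081  0.3812 -0.6203] 0.8987544896701027
predicted px [array([331.1242, 270.4011])]
482 282 r34 [0.5823 0.2439]
528 266 r22 [0.6051 0.2523]
464 240 r28 [0.5704 0.2669]
442 334 r27 [0.5642 0.2132]
348 252 r21 [0.5123 0.2598]
376 278 r19 [0.5267 0.2461]
222 312 r13 [0.445  0.2263]
500 252 r15 [0.59   0.2605]
306 242 r22 [0.4908 0.2657]
```

View pics/c6.png

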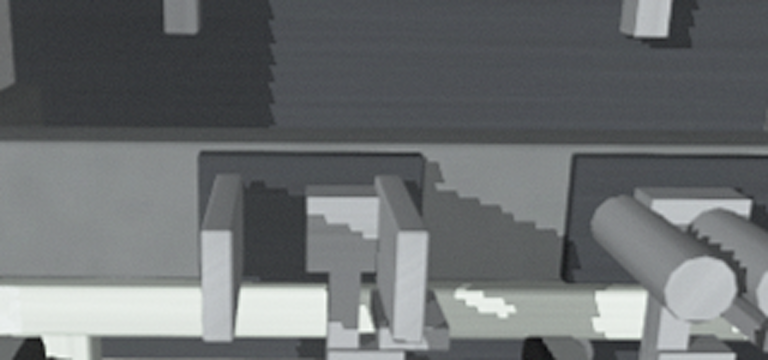

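The flat plates are at full-image pixels (290,269) and (370,270), centred where predicted. The round pair stays closed. Squeezing the flat catch.

Call:
drive_tool(deltas=[0, 0.001, 0.02, 0, 0, 0, 0.9, 0, 0.001, 0.045, 0, 0, 0, 0.9, 0, 0.001, 0.074, 0, 0, 0, 0.9, 0, 0.001, 0.074, 0, 0, 0, 0.9, 0, 0.001, 0.074, 0, 0, 0, 0.3, 0, 0.001, 0.074, 0, 0, 0, 0.3, 0, 0.001, 0.074, 0, 0, 0, 0.3, 0, 0.001, 0.074, 0, 0, 0, 0.3, 0, 0.001, 0.074, 0, 0, 0, 0.3, 0, 0.001, 0.074, 0, 0, 0, 0.3, 0, 0.001, 0.074, 0, 0, 0, 0.3, 0, 0.001, 0.074, 0, 0, 0, 0.3])

```text
time: 17.65
ee_pos: [0.4956, 0.2521, 0.1315]
orientation: [-2.219, -2.22, -0.001]
contact_force: [-14.2, -0.8, 13.2]
opening: 0.41
```

Call:
drive_tool(deltas=[0, 0, 0, 0, 0, 0, 0.3, 0, 0, 0, 0, 0, 0, 0.3, 0, 0, 0, 0, 0, 0, 0.3])

```text
time: 17.9
ee_pos: [0.4956, 0.2521, 0.1314]
orientation: [-2.219, -2.22, -0.001]
contact_force: [-13.9, -1.4, 12.3]
opening: 0.413
```

Call:
drive_tool(deltas=[0, -0.0015, 0, 0, 0, 0, 0.2, 0, -0.0015, 0, 0, 0, 0, 0.2, 0, -0.0015, 0, 0, 0, 0, 0.2, 0, -0.0015, 0, 0, 0, 0, 0.2, 0, -0.0015, 0, 0, 0, 0, 0.2], force=60)

```text
time: 18.32
ee_pos: [0.4954, 0.2521, 0.1317]
orientation: [-2.22, -2.221, -0.004]
contact_force: [-11.5, 0.2, 10.4]
opening: 0.395
```

Call:
drive_tool(deltas=[0, 0, 0, 0, 0, 0, 0.8, 0, 0, 0, 0, 0, 0, 0.8, 0, 0, 0, 0, 0, 0, 0.8, 0, 0, 0, 0, 0, 0, 0.8, 0, 0, -0.03, 0, 0, 0, 0.8, 0, 0, -0.065, 0, 0, 0, 0.8, 0, 0, -0.1, 0, 0, 0, 0.8, -0.03, -0.03, -0.12, 0, 0, 0, 0.7, -0.055, -0.06, -0.12, 0, 0, 0, 0.65, -0.055, -0.065, -0.12, 0, 0, 0, 0.65, -0.055, -0.065, -0.12, 0, 0, 0, 0.65, -0.055, -0.065, -0.12, 0, 0, 0, 0.65])

```text
time: 19.32
ee_pos: [0.4313, 0.1966, 0.2485]
orientation: [2.221, 2.221, 0.002]
contact_force: [1.3, -1.0, -1.5]
opening: 0.648
```

```bash
python3 w.py w7 .175 "[.4285,.1965,.175]"; python3 - <<'E'
from h import *
im=cv2.imread("pics/w7.png"); cv2.imwrite("pics/c7.png",crop(im,200,100,400,260,2))
E
```

```text
ee [0.4313 0.1966 0.2485] [2.2215 2.2209 0.002 ] [ 1.2832 -1.0313 -1.5302] 0.6476981718027692
predicted px [array([311.8243, 246.3197])]
414 152 r32 [0.4863 0.253 ]
594 174 r33 [0.5915 0.2406]
312 246 r16 [0.4283 0.197 ]
574 150 r27 [0.5768 0.2541]
406 328 r35 [0.4891 0.1404]
456 162 r24 [0.5107 0.2468]
446 212 r34 [0.5084 0.2176]
488 230 r10 [0.5346 0.2071]
532 150 r9 [0.553  0.2541]
426 184 r10 [0.4946 0.2342]
```

View pics/c7.png

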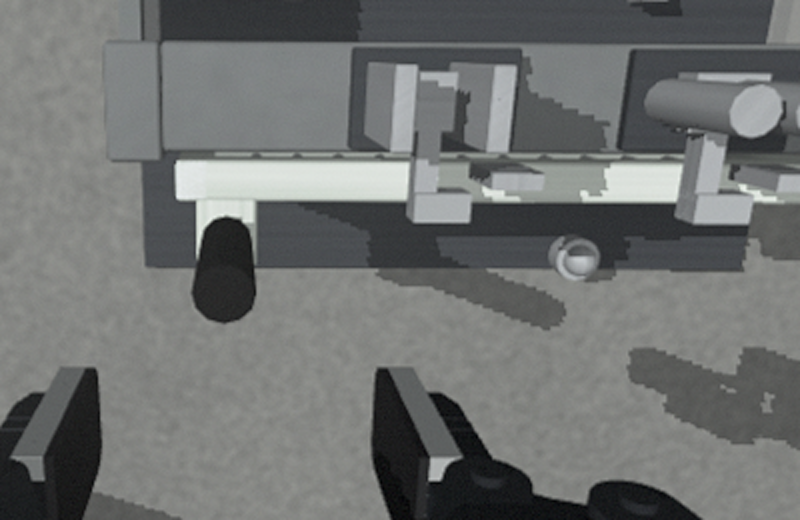

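The post top is at full-image (312,246), matching the prediction, and the flat plates are together. Descending onto the post.

Call:
drive_tool(deltas=[0.0005, -0.003, 0.03, 0, 0, 0, 0.65, 0.0005, -0.003, 0.06, 0, 0, 0, 0.65, 0.0005, -0.003, 0.09, 0, 0, 0, 0.65, 0.0005, -0.003, 0.12, 0, 0, 0, 0.65, 0.0005, -0.003, 0.12, 0, 0, 0, 0.65, 0.0005, -0.003, 0.12, 0, 0, 0, 0.05, 0.0005, -0.003, 0.12, 0, 0, 0, 0.05, 0.0005, -0.003, 0.12, 0, 0, 0, 0.05, 0.0005, -0.003, 0.12, 0, 0, 0, 0.05, 0.0005, -0.003, 0.12, 0, 0, 0, 0.05, 0.0005, -0.003, 0.12, 0, 0, 0, 0.05, 0.0005, -0.003, 0.12, 0, 0, 0, 0.05], force=70)

```text
time: 20.37
ee_pos: [0.4276, 0.1976, 0.1304]
orientation: [-2.22, -2.221, -0.002]
contact_force: [-7.6, 1.1, 4.7]
opening: 0.22
```

```bash
python3 - <<'E'
from h import *
np.set_printoptions(precision=4,suppress=True)
s=bot.state(); print(s["ee_pos"],s["contact_force"],s["opening"])
r=np.hypot(.24,.023); a0=np.arctan2(-.023,-.24)
for t in np.arange(.05,1.3,.05): 
    d=r*np.array([np.cos(a0+t)-np.cos(a0),np.sin(a0+t)-np.sin(a0)]); print(round(t,2),"tool x %.4f y %.4f"%(d[1],d[0]))
E
```

```text
[0.4276 0.1976 0.1304] [-7.5619  1.0646  4.7449] 0.22047834933742172
0.05 tool x -0.0120 y 0.0014
0.1 tool x -0.0238 y 0.0035
0.15 tool x -0.0356 y 0.0061
0.2 tool x -0.0472 y 0.0094
0.25 tool x -0.0587 y 0.0132
0.3 tool x -0.0699 y 0.0175
0.35 tool x -0.0809 y 0.0224
0.4 tool x -0.0916 y 0.0279
0.45 tool x -0.1021 y 0.0339
0.5 tool x -0.1122 y 0.0404
0.55 tool x -0.1221 y 0.0474
0.6 tool x -0.1315 y 0.0549
0.65 tool x -0.1406 y 0.0629
0.7 tool x -0.1492 y 0.0713
0.75 tool x -0.1574 y 0.0801
0.8 tool x -0.1652 y 0.0893
0.85 tool x -0.1725 y 0.0989
0.9 tool x -0.1793 y 0.1088
0.95 tool x -0.1856 y 0.1191
1.0 tool x -0.1914 y 0.1297
1.05 tool x -0.1966 y 0.1405
1.1 tool x -0.2013 y 0.1516
1.15 tool x -0.2055 y 0.1630
1.2 tool x -0.2090 y 0.1745
1.25 tool x -0.2120 y 0.1861
```

Call:
drive_tool(deltas=[-0.006, 0.0005, 0, 0, 0, 0, 0.05, -0.012, 0.001, 0, 0, 0, 0, 0.05, -0.024, 0.003, 0, 0, 0, 0, 0.05, -0.0355, 0.006, 0, 0, 0, 0, 0.05, -0.047, 0.009, 0, 0, 0, 0, 0.05, -0.0585, 0.013, 0, 0, 0, 0, 0.05, -0.07, 0.0175, 0, 0, 0, 0, 0.05, -0.081, 0.0225, 0, 0, 0, 0, 0.05, -0.0915, 0.028, 0, 0, 0, 0, 0.05, -0.102, 0.034, 0, 0, 0, 0, 0.05, -0.112, 0.0405, 0, 0, 0, 0, 0.05, -0.112, 0.0405, 0, 0, 0, 0, 0.05])

```text
time: 21.37
ee_pos: [0.4687, 0.0832, 0.1304]
orientation: [2.223, 2.218, -0.001]
contact_force: [-7.6, -2.1, 6.5]
opening: 0.218
```

```bash
python3 - <<'E'
from h import *
s=bot.state(); print(s["ee_pos"],s["contact_force"],s["opening"])
im=bot.snapshot("wrist")[:,:,::-1]; t=bot.snapshot("top")[:,:,::-1]
out=np.zeros((400,800,3),np.uint8); out[:,:533]=cv2.resize(im,(533,400)); b=crop(t,120,130,130,200,2); out[:400,535:795]=b; cv2.imwrite("pics/m2.png",out)
E
```

```text
[0.46873691 0.08319887 0.13037549] [-7.64981793 -2.13357124  6.46737664] 0.21790032766437764
```

View pics/m2.png

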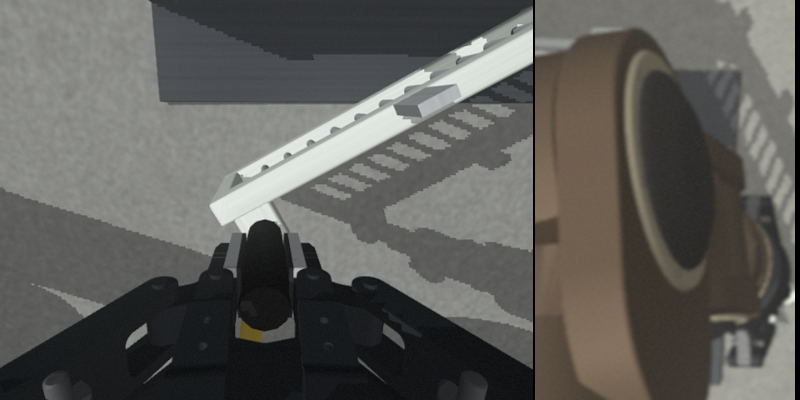

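The gate swings with the post held between the pads (post at (265,270) in the composite). On through the detent.

Call:
drive_tool(deltas=[-0.01, 0.007, 0, 0, 0, 0, 0.05, -0.0195, 0.0145, 0, 0, 0, 0, 0.05, -0.0285, 0.0225, 0, 0, 0, 0, 0.05, -0.037, 0.031, 0, 0, 0, 0, 0.05, -0.045, 0.04, 0, 0, 0, 0, 0.05, -0.053, 0.049, 0, 0, 0, 0, 0.05, -0.06, 0.0585, 0, 0, 0, 0, 0.05, -0.067, 0.0685, 0, 0, 0, 0, 0.05, -0.0735, 0.079, 0, 0, 0, 0, 0.05, -0.079, 0.0895, 0, 0, 0, 0, 0.05, -0.0845, 0.1, 0, 0, 0, 0, 0.05, -0.089, 0.111, 0, 0, 0, 0, 0.05], force=80)

```text
time: 22.47
ee_pos: [0.5797, -0.0052, 0.1304]
orientation: [2.221, 2.22, -0.001]
contact_force: [-6.2, -2.4, 3.5]
opening: 0.213
```

Call:
drive_tool(deltas=[-0.004, 0.011, 0, 0, 0, 0, 0.05, -0.0077, 0.023, 0, 0, 0, 0, 0.05, -0.0095, 0.029, 0, 0, 0, 0, 0.05, -0.0107, 0.0345, 0, 0, 0, 0, 0.05, -0.011, 0.037, 0, 0, 0, 0, 0.05, -0.011, 0.037, 0, 0, 0, 0, 0.05, -0.011, 0.037, 0, 0, 0, 0, 0.05, -0.011, 0.037, 0, 0, 0, 0, 0.05])

```text
time: 23.13
ee_pos: [0.6145, -0.0159, 0.1304]
orientation: [-2.222, -2.22, 0.005]
contact_force: [-13.3, -3.0, 8.7]
opening: 0.213
```

```bash
python3 - <<'E'
from h import *
s=bot.state(); print(s["ee_pos"],s["contact_force"],s["opening"])
v=s["ee_pos"][:2]-np.array([.6685,.2185]); print("radius",np.linalg.norm(v),"theta",np.arctan2(v[1],v[0])%(2*np.pi)-(np.pi+np.arctan2(.023,.24)))
E
```

```text
[ 0.61454891 -0.01586062  0.13042254] [-13.30086117  -2.96385346   8.70658995] 0.2128737123834179
radius 0.2404903765544635 theta 1.248991284968095
```

Call:
drive_tool(deltas=[-0.0005, 0.003, 0, 0, 0, 0, 0.05, -0.0005, 0.003, 0, 0, 0, 0, 0.05, -0.0005, 0.003, 0, 0, 0, 0, 0.05, -0.0005, 0.003, 0, 0, 0, 0, 0.05, -0.0005, 0.003, 0, 0, 0, 0, 0.05])

```text
time: 23.55
ee_pos: [0.616, -0.0162, 0.1304]
orientation: [-2.22, -2.219, 0.007]
contact_force: [-17.8, -2.7, 10.4]
opening: 0.213
```

```bash
python3 - <<'E'
from h import *
s=bot.state(); print(s["ee_pos"],s["contact_force"],s["opening"])
im=bot.snapshot("wrist")[:,:,::-1]; t=bot.snapshot("scene")[:,:,::-1]
out=np.zeros((600,800,3),np.uint8); out[:240,:320]=cv2.resize(im,(320,240)); out[:480,320:800]=cv2.resize(t[:,:],(480,360))[:360].__class__ and cv2.copyMakeBorder(cv2.resize(t,(480,360)),0,120,0,0,cv2.BORDER_CONSTANT); cv2.imwrite("pics/m3.png",out[:480])
E
```

```text
[ 0.61597227 -0.01618321  0.13037442] [-17.84223846  -2.71406151  10.44140802] 0.21277745996471947
```

View pics/m3.png

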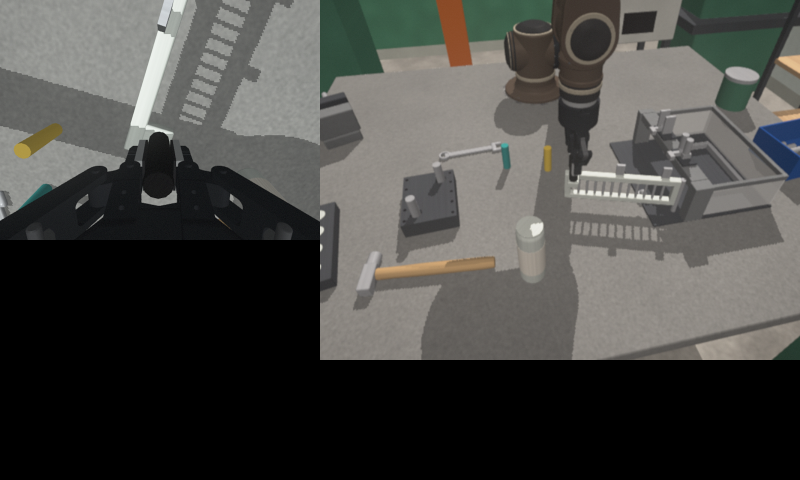

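The gate stands open at its stop, held by the post. Both pins are in the plate, and the look-alikes, can, wrench and mallet are where they were. Handing in.

```bash
python3 -c "
from station import bot
print(bot.job_done()); s=bot.state(); print(s['time'],s['ee_pos'],s['contact_force'],s['opening'])"
```

```text
the job is handed in; nothing more can be done
None
the job is handed in; nothing more can be done
```

I did the job in the order asked and handed it in at about 24 s. At hand-in the arm was holding the gate fully open by its post.

- **Pins:** Both grey steel pins are upright in the two bores. Each bottomed at a tip height of about 12 mm, which matches the full 28 mm depth. Both showed standing in the last scene picture.
- **Catches:** I squeezed the round catch first, reading 0.40 opening (about 36 mm). The flat catch read 0.413 at 30 N, slightly short, so I squeezed it again at 60 N to 0.395. After that the gate swung freely.
- **Gate:** It is held at about 1.25 rad by my estimate. The last 3 mm push only raised the force, from 13 to 18 N, so I take it to be resting on the stop.
- **Other objects:** Spray can, wrench, mallet and the yellow and turquoise pins were left untouched.

**Checks that disagreed:** The top and wrist cameras differed by about 2 mm, so I used the wrist values for the fits. One wrist picture taken while the arm was still settling was about 3 mm off, and I measured again. No state could be read after hand-in.

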